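# Refit the cooker knob on its D-stem and hold it pressed

## Task

Pick up the loose cooker knob (the one with the straight grip bar, like the knob already on the other valve), turn it so that its D-shaped bore matches the bare valve stem of the table cooker, with the pointer nose on the side of the stem's flat, and push it fully home on the stem. Then press the knob and stem well down against the spring, as for lighting the burner, and finish while still holding the knob pressed down: do not let go. Leave the small round dial, the jar and the biscuit cutter where they stand.

Things in the scene. Friction and masses are not known exactly. Their poses are not given: they have to be found in the camera images.
- knob_center (a point): Loose black knob, stands bore-down. Round skirt 50 mm wide, 20 mm high, on it an upright grip bar 16 mm thick, z 20 to 46 mm above the underside. Bar runs along x: parallel sides from -22 to +14 mm, then narrows to a nose at +25 mm, white pointer line on top, x 2 to 22 mm; other end square. Point: on the axis half-way up, 23 mm above the underside; x to the nose, z up. 60 g.
- knob_bore (a point): Mouth of the knob's D-shaped blind bore, on the axis in the underside (rests on the table at the start). 18 mm deep, 16.4 mm across, its flat 4.7 mm from the axis on the nose (+x) side, with a 2.5 mm lead-in bevel. x to the nose, z up.
- stem_tip (a point): Bare upright steel valve stem on the cooker's ledge. D-shaft 14 mm across, flat 3.5 mm from the axis, 26 mm out of its bush, tip bevelled 2.5 mm. It does not turn, but pushes down on a spring. Point: centre of its top end, 90 mm above the table; x out of the flat, z up. Knob fits only with its nose on the flat's side (1.2 mm clearance, 10 deg play); home = knob underside 18 mm below this point.
- cooker: Low steel table cooker, 280 x 340 mm, with two burners (up to 98 mm high). On its near (-x) ledge, 60 mm high, are two valves 150 mm apart, at x = -95, y = -75 and +75 mm in its frame: one bare, one with a knob; either may be the bare one. Fixed. Origin: centre of the underside, z up.
- stem (a joint): How far the valve stem is pushed down, in m: 0 = up (at rest), 0.007 = fully pressed. A spring pushes back with about 2 N at the start and 6 N fully pressed; let go, it comes back up.
- fitted_top (a point): The neighbouring valve, which already has its knob (same as the loose one) fitted; it is fixed. Point: centre of the knob's top, 118 mm above the table.
- dial_center (a point): A smaller round black dial without a grip bar, 34 mm across and 22 mm high, loose on the table; does not belong to this job. Point: half-way up.
- jar_center (a point): A small jar with steel cap, 56 mm across, 75 mm high, loose on the table. Point: half-way up.
- cutter_center (a point): A round thin steel biscuit cutter (open ring), 60 mm across, 28 mm high, loose on the table. Point: half-way up.

How it is judged (in metres and radians):
On the way, in this order (a step that is already met when the one before it is completed fails the run):
1. the knob is lifted off the table (height (world z) of knob_center above 0.05 m), for 0.1 s.
2. the knob is fully home on the D-stem (z of knob_center in the frame of stem_tip between 0.001 and 0.009 m and horizontal distance between knob_center and stem_tip below 0.004 m and angle between the x axis of knob_center and the x axis of stem_tip, either way round below 0.25 rad and angle between knob_center's own z axis and vertical below 0.15 rad), for 0.2 s.
At the end, for the whole second after the job is handed in: The knob sits upright on the stem, its centre within 4 mm of the stem's axis, pushed home to within 4 mm, nose on the side of the flat; the stem is pressed down more than 4 mm of its 7 mm; and the fingers are still on the knob (more than 2 N), all through the last second (all of step 2 and value of joint stem above 0.004 m and contact force between the fingers and knob above 2 N); the arm keeps its last pose, push and grip.
It fails at once if the round dial, the jar or the biscuit cutter is moved more than 40 mm (distance of any of dial_center, jar_center, cutter_center from where it was at the start of the episode above 0.04 m).
It also fails if it takes over 40 s, if anything falls off the work surface, if the arm or the gripper's body presses on something with over 40 N, if the wrist force passes 120 N, or if a joint passes its speed limit or range.

## Robot

A 6-joint arm with a two-finger parallel gripper is mounted at the origin on the work surface. World frame = base frame: x ahead of the robot, y to its left, z up, the work surface at z = 0. Lengths are in m, angles in degrees, forces in N, time in s.
With the tool pointing down it reaches from about 0.35 to 0.875 m from the base axis. Payload 4.2 kg.
Tool frame: the origin (TCP) lies between the finger pads; the fingertips stand 8 mm ahead of it and the grasp point (between the pads) lies 11 mm behind it; x points along the fingers, y is the direction in which the jaws open and shut, and the axes are right-handed (so a half turn about x gives the same grasp; the last joint's range is limited). The gripper opens to 87 mm and grips with 3 to 60 N. Pads are 19 mm wide; open, the fingers measure 117 mm over their backs; the gripper's body (75 mm by 190 mm) begins 51 mm behind the grasp point.
Start: joints at [-53.079, 22.042, 0.453, 0, -68.411, -14.817], TCP at [0.235, -0.579, 0.231] pointing down, gripper open.
Joint ranges: [-179.83, 179.83], [-69.29, 118.12], [-61.27, 80.66], [-181.25, 117.63], [-171.15, -9.14], [-177.46, 177.46]. Speed limits (degrees/s): [159.86, 159.86, 180, 180, 180, 180].

## Interface

Orientations are given as a 3x3 rotation matrix whose columns are the frame's x, y, z axes.
In Python, from station import r gives the robot as it stands. The module is installed in compiled form; this text tells all that it offers.
- The arm moves only by the tool move_arm, never from a script. Its argument "increments" is one flat list of numbers, 7 for each row, row after row: the turn, a rotation vector about the tool's x, y, z in degrees, then the shift along the tool's x, y, z in m, then the finger opening in m, from 0 to 0.087. A call has 1 to 12 rows; each row is the pose to reach, as a shift and turn from the pose commanded when the call began, along the tool's axes at that moment; what a row does not reach only later rows make up. A row lasts 1/12 s, in which the tool goes at most 41.7 mm and 7.16 degrees, less where a joint would pass 70% of its speed; a pose out of reach is approached as far as the arm can. A call with a gripper value outside its range is refused whole. The fingers move at their own pace and stop on an object; the grip force is fixed at half the most. Time passes only in rows, so rows that repeat a pose let the fingers close. It gives the time, the measured TCP pose, the force and the opening at its end, in the units of the state.
- r.sense(): the state, without advancing time (a new reading comes with each control period).
- r.capture(name): name is "scene" or "side" or "wrist"; returns the picture (480x640x3 uint8, red, green, blue); there is no depth.
- r.calibration(name): a dict with "fx", "fy", "cx", "cy" (pixels), "rvec" (rotation vector, rad) and "tvec" (3), from world to camera coordinates, as OpenCV has them; the wrist camera has in their place "tool_from_camera" (4x4, takes a point from camera to tool coordinates, whose origin is the TCP and whose axes are the tool frame's). Camera axes: x right, y down, z forward; pixel columns grow to the right and rows downward; lengths in m; the calibration is good to about 2 mm. A picture is of the moment at which its call begins: read the wrist's pose just before it. calibration takes no time and is no camera call.
- r.finish_job(): hands the job in, once; it reports no verdict.
The state is a dict: "time_s": time; "joints": joint angles; "joint_velocities": joint speeds; "effort": joint torques, N m; "tcp_pos": TCP position; "ee_rot": TCP orientation; "wrist_force": force on the tool from outside, world axes, zero at the start; "moment": the same for the moment, N m; "gripper_width": opening from 0.0 (shut) to 1.0 (fully open).
Only numpy, scipy, OpenCV 4.12 (cv2) and the standard library are available. Lean on these libraries where they do the work, as an engineer would, in place of code of your own. Each camera call takes 0.05 s, during which the arm holds its last target.

## Working session

There is one attempt and no reset: what is moved stays moved. The work goes in short steps, Python scripts to look and compute and a tool call to move; the robot and the scene stay as the last step left them, time stands still between calls to the robot, and variables do not carry over. Pictures are saved under pics/ and viewed, and the job is handed in when it is done.

Besides the shell and the picture viewer there is one more tool, called after ">>>" by a JSON object that holds its "op" and its "data". move_arm: Moves the arm, as the interface text tells. Its arguments: {"type":"object","properties":{"increments":{"type":"array","items":{"type":"number"}}},"required":["increments"]}

```bash
mkdir -p pics
cat > h.py <<'E'
import numpy as np, cv2
from station import r
def cap(n,f):
    s=r.sense(); im=r.capture(n); cv2.imwrite(f'pics/{f}.png',im[:,:,::-1]); np.savez(f'pics/{f}.npz',im=im,p=s['tcp_pos'],R=s['ee_rot']); return im,s
def cam(n,s=None):
    c=r.calibration(n); K=np.array([[c['fx'],0,c['cx']],[0,c['fy'],c['cy']],[0,0,1.]])
    if 'rvec' in c:
        R=cv2.Rodrigues(np.array(c['rvec'],float))[0]; t=np.array(c['tvec'],float).ravel()
        return K,R,t
    T=np.array(c['tool_from_camera']); W=np.eye(4); W[:3,:3]=np.array(s['ee_rot']); W[:3,3]=s['tcp_pos']
    M=np.linalg.inv(W@T); return K,M[:3,:3],M[:3,3]
def onplane(C,px,z):
    K,R,t=C; px=np.atleast_2d(np.array(px,float)); d=np.c_[px,np.ones(len(px))]@np.linalg.inv(K).T@R
    o=-R.T@t; return o+d*((z-o[2])/d[:,2])[:,None]
def proj(C,P):
    K,R,t=C; q=(np.atleast_2d(P)@R.T+t)@K.T; return q[:,:2]/q[:,2:]
E
python3 - <<'E'
from h import *
for n in ['scene','side','wrist']: cap(n,n+'0')
print({k:np.round(v,3).tolist() for k,v in r.sense().items()})
for n in ['scene','side','wrist']:print(r.calibration(n))
E
```

```text
{'time_s': 0.15, 'joints': [-53.08, 22.08, 0.396, -0.021, -68.41, -14.818], 'joint_velocities': [0.015, -0.193, 0.16, 0.099, 0.037, -0.037], 'effort': [0.0, -39.105, 18.759, 4.222, 0.012, -0.0], 'tcp_pos': [0.235, -0.579, 0.23], 'ee_rot': [[-0.001, -0.376, 0.927], [0.002, 0.927, 0.376], [-1.0, 0.002, -0.0]], 'wrist_force': [0.524, 0.007, -0.125], 'moment': [0.027, -0.048, 0.037], 'gripper_width': 0.998}
{'fx': 449.9225466761722, 'fy': 449.9225466761722, 'cx': 319.3153582158755, 'cy': 244.57717551931324, 'rvec': array([ 1.95977821,  1.40066214, -0.62432347]), 'tvec': array([-0.13811417, -0.27731662,  1.23160088])}
{'fx': 497.63382529279966, 'fy': 497.63382529279966, 'cx': 318.5665965715881, 'cy': 251.16936541755763, 'rvec': array([ 0.94252205, -2.31414105,  1.26564317]), 'tvec': array([0.37408745, 0.28428178, 0.6909968 ])}
{'fx': 413.06033034729177, 'fy': 413.06033034729177, 'cx': 326.80222341406335, 'cy': 244.7393339388694, 'tool_from_camera': array([[-6.93080805e-04, -2.96386254e-01,  9.55067908e-01,
        -1.53945476e-01],
       [ 9.99999480e-01, -9.20425587e-04,  4.40051382e-04,
         3.29935691e-04],
       [ 7.48643758e-04,  9.55067716e-01,  2.96386737e-01,
        -8.24646924e-02],
       [ 0.00000000e+00,  0.00000000e+00,  0.00000000e+00,
         1.00000000e+00]])}
```

View pics/scene0.png

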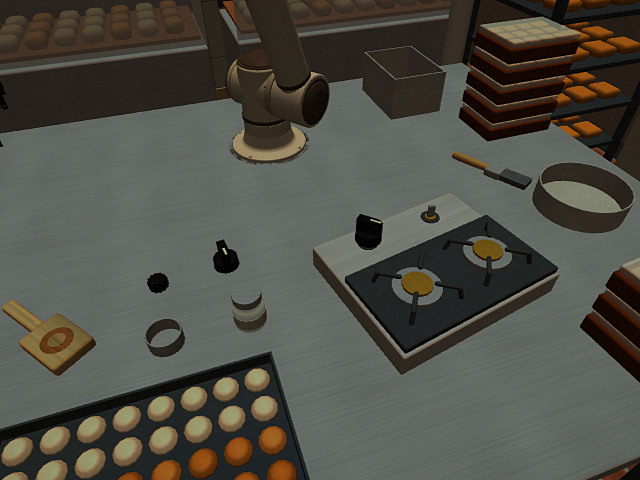

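View pics/side0.png

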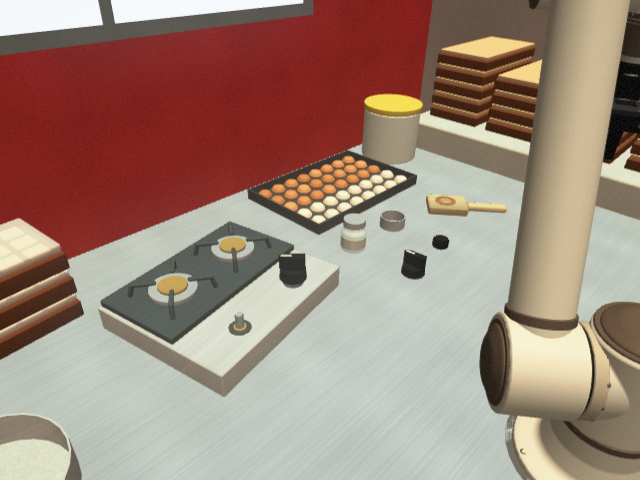

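View pics/wrist0.png

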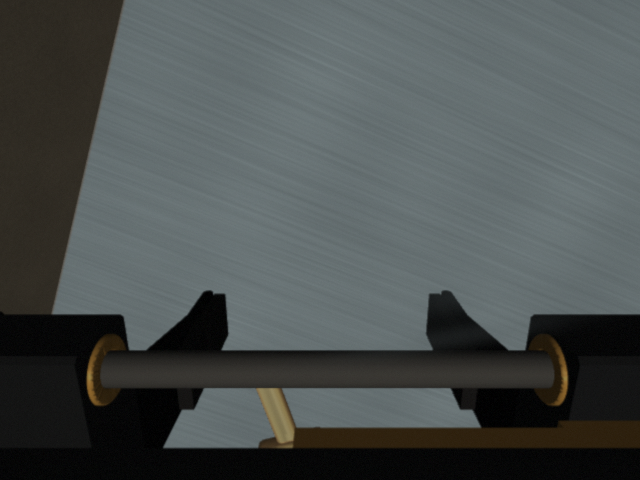

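The scene view shows the loose knob at about (226,257), the fitted knob at (369,232) and the bare stem tip at (431,207). In the side view the loose knob is at (413,265) and the stem at (239,318). The jar, cutter and dial stand close to the loose knob.

Run:
```python
from h import *
a=cam('scene');b=cam('side')
for nm,p,q,z in [('knob skirt',(226,260),(413,270),.015),('stem tip',(431.5,206),(239,313.5),.09),('fit top',(370,219),(292,255),.118),('dial',(158,283),(440,242),.011),('jar top',(247,291),(354,219),.075),('cutter',(165,338),(393,221),.014)]:
    print(nm,onplane(a,p,z).round(4),onplane(b,q,z).round(4))
for n,c,s in [('scene0',(226,257),45),('scene0',(425,215),45),('side0',(413,265),40),('side0',(239,320),40)]:
    im=cv2.imread(f'pics/{n}.png'); x,y=c
    k=cv2.resize(im[y-s:y+s,x-s:x+s],(390,290) if 0 else (390,390),interpolation=cv2.INTER_CUBIC)
    try: L.append(k)
    except NameError: L=[k]
cv2.imwrite('pics/crop0.png',cv2.resize(np.vstack([np.hstack(L[:2]),np.hstack(L[2:])]),(600,600)))
```

```text
knob skirt [[ 0.4284 -0.1907  0.015 ]] [[ 0.4196 -0.1808  0.015 ]]
stem tip [[0.4915 0.212  0.09  ]] [[0.4917 0.213  0.09  ]]
fit top [[0.5186 0.0687 0.118 ]] [[0.5236 0.0655 0.118 ]]
dial [[ 0.4428 -0.322   0.011 ]] [[ 0.4429 -0.3225  0.011 ]]
jar top [[ 0.5752 -0.1723  0.075 ]] [[ 0.5787 -0.1737  0.075 ]]
cutter [[ 0.577  -0.3189  0.014 ]] [[ 0.5737 -0.3195  0.014 ]]
```

View pics/crop0.png

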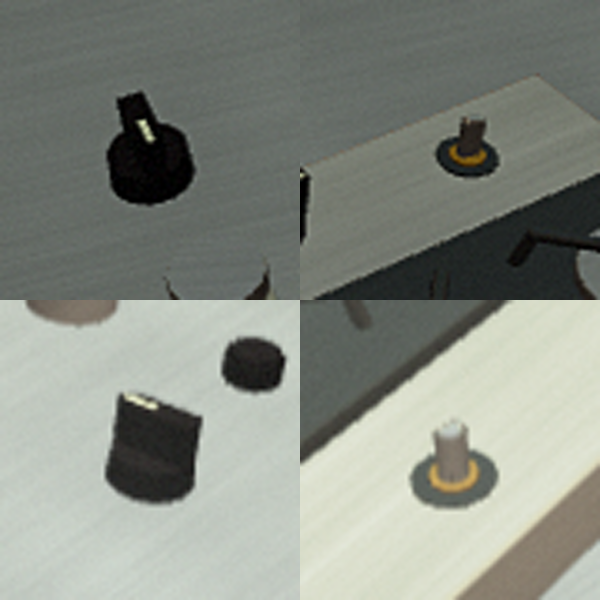

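Run:
```python
from h import *
a=cam('scene');b=cam('side')
print(onplane(a,[(223,248),(226.9,254.6)],.046))
# side crop: origin (373,225), scale 3.333, lower-left panel
print(onplane(b,[(373+122/3.333,225+95/3.333),(373+158/3.333,225+107/3.333)],.046))
s=r.sense();R=np.array(s['ee_rot'])
print(R)
print(R.T@(np.array([.425,-.186,.22])-np.array(s['tcp_pos'])))
```

```text
[[ 0.42672598 -0.19135928  0.046     ]
 [ 0.44724375 -0.18748441  0.046     ]]
[[ 0.43611209 -0.18579113  0.046     ]
 [ 0.41267464 -0.1904875   0.046     ]]
[[-7.22231781e-04 -3.76133414e-01  9.26565234e-01]
 [ 1.53948065e-03  9.26563960e-01  3.76134096e-01]
 [-9.99998554e-01  1.69808525e-03 -9.01438264e-05]]
[0.01016295 0.29232781 0.32371385]
```

>>> {"op": "move_arm", "data": {"increments": [0, 0, 0, 0, 0.032, 0.026, 0.087, 0, 0, 0, 0, 0.064, 0.052, 0.087, 2, 0, 0, 0, 0.096, 0.079, 0.087, 4, 0, 0, 0, 0.128, 0.105, 0.087, 6, 0, 0, 0, 0.16, 0.131, 0.087, 8, 0, 0, 0, 0.192, 0.157, 0.087, 10, 0, 0, 0, 0.224, 0.184, 0.087, 11, 0, 0, 0, 0.256, 0.21, 0.087, 11, 0, 0, 0, 0.288, 0.236, 0.087, 11, 0, 0, 0, 0.32, 0.262, 0.087, 11, 0, 0, 0, 0.32, 0.262, 0.087]}}

```text
time_s: 1.07
tcp_pos: [0.3592, -0.1788, 0.2309]
ee_rot: [[0.002, -0.202, 0.979], [0.001, 0.979, 0.202], [-1.0, 0.001, 0.002]]
wrist_force: [-0.1, -0.3, 0.9]
gripper_width: 1.002
```

Run:
```python
from h import *
im,s=cap('wrist','w1')
C=cam('wrist',s); print(proj(C,[[.424,-.19,.046]]))
print(np.array(s['ee_rot']).T@(np.array([.475,.2125,.22])-s['tcp_pos']))
```

```text
[[299.17306191 285.94293617]]
[0.01146812 0.35983678 0.19239876]
```

View pics/w1.png

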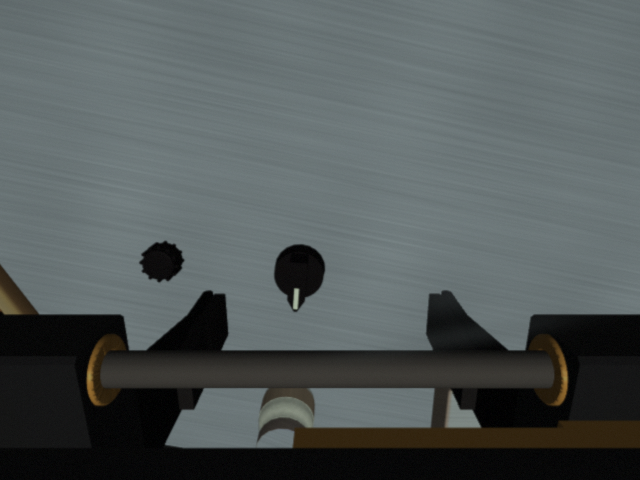

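The wrist view shows the knob skirt centred near (300,271), with the white pointer from about (297,289) to (295,309). The nose points down the image (tool +z), slightly to the left.

Run:
```python
from h import *
d=np.load('pics/w1.npz'); im=d['im']; s={'tcp_pos':d['p'],'ee_rot':d['R']}; C=cam('wrist',s)
cv2.imwrite('pics/w1c.png',cv2.resize(np.clip(im[225:325,250:350,::-1]*2.0,0,255).astype(np.uint8),(600,600),interpolation=cv2.INTER_CUBIC))
g=cv2.cvtColor(im,cv2.COLOR_RGB2GRAY)[235:325,255:345]
n,l,st,ce=cv2.connectedComponentsWithStats((im[235:325,255:345].min(2)>150).astype(np.uint8))
for i in range(1,n): print(st[i],ce[i]+[255,235])
ys,xs=np.nonzero(l==1+np.argmax(st[1:,4])); P=np.c_[xs+255.,ys+235.]
W=onplane(C,P,.046)[:,:2]; m=W.mean(0); u=np.linalg.svd(W-m)[2][0]; u*=np.sign(u[0])
print('line ctr',m,'ang',np.degrees(np.arctan2(u[1],u[0])),'len',np.ptp((W-m)@u),'axis',m-u*.012)
# skirt: dark mask
mk=((g<45)).astype(np.uint8); n,l,st,ce=cv2.connectedComponentsWithStats(mk); i=1+np.argmax(st[1:,4]); print(st[i],ce[i])
ys,xs=np.nonzero(l==i); 
cs=cv2.findContours((l==i).astype(np.uint8),0,1)[0][0][:,0]+[255,235]
up=cs[cs[:,1]<285].astype(float)  # circle part
w=onplane(C,up,.012)[:,:2]
for z in (.0,.01,.02):
    w=onplane(C,up,z)[:,:2]; A=np.c_[2*w,np.ones(len(w))]; c=np.linalg.lstsq(A,(w**2).sum(1),rcond=None)[0]; print(z,c[:2],np.sqrt(c[2]+c[:2]@c[:2]))
```

```text
[39 55  4 18 46] [295.63043478 298.13043478]
line ctr [ 0.43626129 -0.19096182] ang 6.861899598975184 len 0.016817347157308406 axis [ 0.42434725 -0.19239554]
[  20   10   50   63 2128] [44.01080827 36.29370301]
0.0 [ 0.4261053  -0.19253678] 0.02494987358681126
0.01 [ 0.42225456 -0.19261032] 0.02430121934688404
0.02 [ 0.41840383 -0.19268385] 0.023652565106962398
```

View pics/w1c.png

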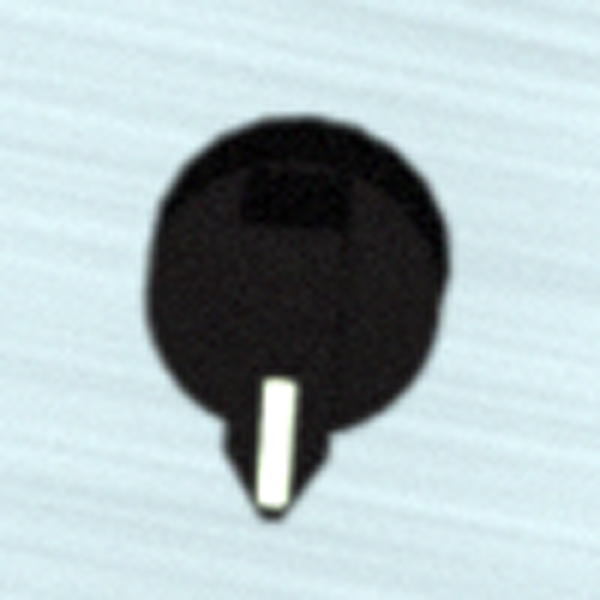

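>>> {"op": "move_arm", "data": {"increments": [0, 0, 0, 0, 0.036, 0.019, 0.087, 0, 0, 0, 0, 0.072, 0.038, 0.087, 0, 0, 0, 0, 0.108, 0.057, 0.087, 0, 0, 0, 0, 0.144, 0.076, 0.087, 0, 0, 0, 0, 0.18, 0.095, 0.087, 0, 0, 0, 0, 0.216, 0.114, 0.087, 0, 0, 0, 0, 0.252, 0.133, 0.087, 0, 0, 0, 0, 0.288, 0.152, 0.087, 0, 0, 0, 0, 0.324, 0.171, 0.087, 0, 0, 0, 0, 0.36, 0.18, 0.087, 0, 0, 0, 0, 0.36, 0.18, 0.087, 0, 0, 0, 0, 0.36, 0.18, 0.087]}}

```text
time_s: 2.12
tcp_pos: [0.4652, 0.2044, 0.2296]
ee_rot: [[-0.002, -0.193, 0.981], [-0.001, 0.981, 0.193], [-1.0, -0.001, -0.002]]
wrist_force: [-0.6, -0.9, 0.5]
gripper_width: 1.002
```

Run:
```python
from h import *
im,s=cap('wrist','w2')
C=cam('wrist',s); p=proj(C,[[.4917,.2125,.09]])[0]; print(p)
x,y=p.astype(int); k=40
cv2.imwrite('pics/w2c.png',cv2.resize(np.clip(im[y-k:y+k,x-k:x+k,::-1]*1.5,0,255).astype(np.uint8),(600,600),interpolation=cv2.INTER_CUBIC)); print(x-k,y-k)
d=np.load('pics/w1.npz'); C1=cam('wrist',{'tcp_pos':d['p'],'ee_rot':d['R']})
print(onplane(C1,[(295.3,311.5),(250+280/6,225+378/6),(250+274/6,225+508/6)],.046), onplane(C1,[(250+297/6,225+228/6)],.046))
```

```text
[330.2458396  269.03993037]
290 229
[[ 0.44928901 -0.18889956  0.046     ]
 [ 0.42638611 -0.19182761  0.046     ]
 [ 0.44742437 -0.18890184  0.046     ]] [[ 0.40268666 -0.19364985  0.046     ]]
```

View pics/w2.png

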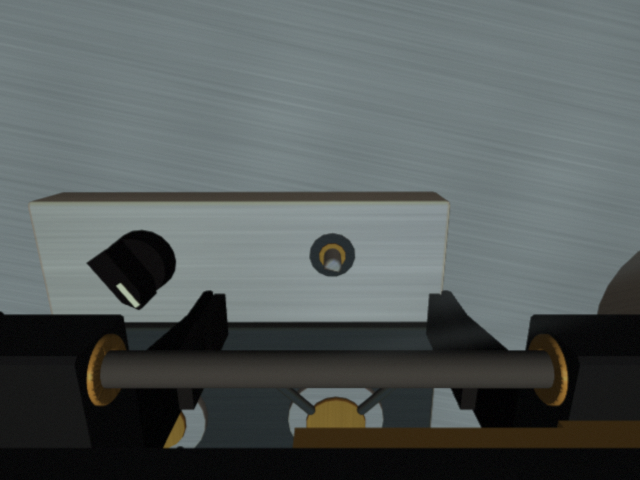

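View pics/w2c.png

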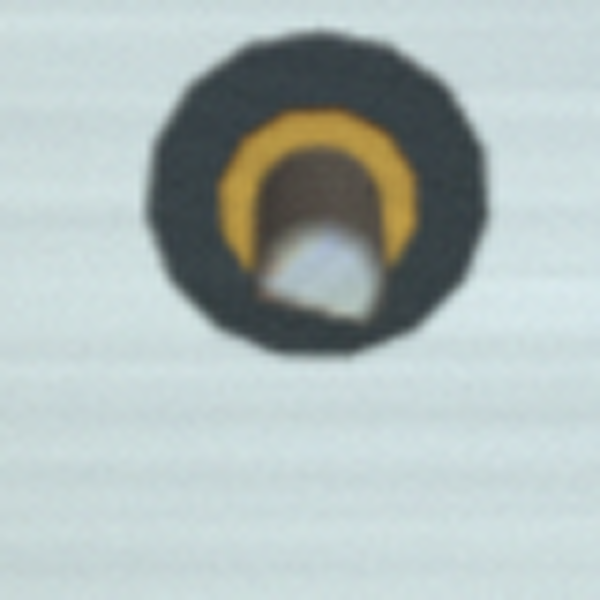

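The wrist view shows the bare stem tip near (333,266). Its flat edge runs from about (325,268) to (339,272), so the flat faces roughly world +x. A closer look will give the exact position and angle.

>>> {"op": "move_arm", "data": {"increments": [0, 0, 0, 0.033, 0.003, 0.015, 0.087, 0, 0, 0, 0.066, 0.003, 0.03, 0.087, 0, 0, 0, 0.1, 0.003, 0.045, 0.087, 0, 0, 0, 0.1, 0.003, 0.045, 0.087, 0, 0, 0, 0.1, 0.003, 0.045, 0.087]}}

```text
time_s: 2.58
tcp_pos: [0.5079, 0.2129, 0.1287]
ee_rot: [[-0.004, -0.19, 0.982], [-0.004, 0.982, 0.19], [-1.0, -0.003, -0.005]]
wrist_force: [-0.1, -1.4, 0.9]
gripper_width: 1.001
```

Run:
```python
from h import *
im,s=cap('wrist','w3'); print(s['tcp_pos'])
C=cam('wrist',s); p=proj(C,[[.4917,.2125,.09]])[0]; print(p)
x,y=p.astype(int); k=50
cv2.imwrite('pics/w3c.png',cv2.resize(np.clip(im[y-k:y+k,x-k:x+k,::-1]*1.5,0,255).astype(np.uint8),(600,600),interpolation=cv2.INTER_CUBIC)); print(x-k,y-k)
```

```text
[0.50791064 0.21291222 0.12865958]
[331.89026953 258.18776574]
281 208
```

View pics/w3c.png

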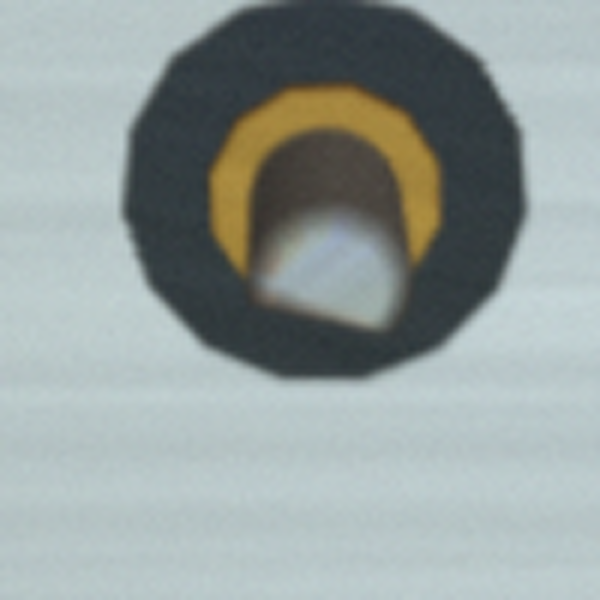

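Run:
```python
from h import *
d=np.load('pics/w3.npz'); im=d['im']; s={'tcp_pos':d['p'],'ee_rot':d['R']}; C=cam('wrist',s)
f=lambda x,y:(281+x/6-.4,208+y/6-.4)
for z in (.0875,.09):
    A=onplane(C,[f(256,300),f(385,330)],z)[:,:2]; e=A[1]-A[0]; n=np.array([e[1],-e[0]]);n/=np.linalg.norm(n)
    print(z,A.round(4).tolist(),'len',np.linalg.norm(e),'flat ang',np.degrees(np.arctan2(n[1],n[0])),'ctr',A.mean(0)-3.5e-3*n,A.mean(0)-2.5e-3*n)
hsv=cv2.cvtColor(im,cv2.COLOR_RGB2HSV); roi=(slice(195,280),slice(290,380))
y=((hsv[...,1]>120)&(hsv[...,2]>70))[roi].astype(np.uint8)
cs=max(cv2.findContours(y,0,1)[0],key=cv2.contourArea)[:,0]+[290,195]; up=cs[cs[:,1]<245].astype(float)
def circ(w):
    c=np.linalg.lstsq(np.c_[2*w,np.ones(len(w))],(w**2).sum(1),rcond=None)[0]; return c[:2],np.sqrt(c[2]+c[:2]@c[:2])
for z in (.06,.062,.064): print('bush',z,circ(onplane(C,up,z)[:,:2]))
g=hsv[...,2]; m=(g<75)[195:285,290:380].astype(np.uint8)
cs=max(cv2.findContours(m,0,1)[0],key=cv2.contourArea)[:,0]+[290,195]
for z in (.06,.062): print('collar',z,circ(onplane(C,cs.astype(float),z)[:,:2]))
# white top
t=((hsv[...,1]<50)&(g>85))[235:268,315:355].astype(np.uint8); n,l,st,ce=cv2.connectedComponentsWithStats(t)
for i in range(1,n): print(st[i],ce[i]+[315,235])
# cooker ledge edge angle
c2=np.load('pics/w2.npz'); C2=cam('wrist',{'tcp_pos':c2['p'],'ee_rot':c2['R']}); q=onplane(C2,[(33,203),(446,203)],.06); e=q[1]-q[0]; print('cooker yaw',np.degrees(np.arctan2(-e[0],e[1])))
```

```text
0.0875 [[0.493, 0.2084], [0.4936, 0.2195]] len 0.01109137653300553 flat ang -2.8591462038187525 ctr [0.48982563 0.21411138] [0.49082439 0.2140615 ]
0.09 [[0.4922, 0.2083], [0.4928, 0.2192]] len 0.010949553483748669 flat ang -2.859146203818787 ctr [0.48898434 0.21390802] [0.4899831  0.21385814]
bush 0.06 (array([0.49008185, 0.21406126]), np.float64(0.008813126323349863))
bush 0.062 (array([0.48952086, 0.21391752]), np.float64(0.008734089917745705))
bush 0.064 (array([0.48895987, 0.21377378]), np.float64(0.008655053512136203))
collar 0.06 (array([0.49044953, 0.2141067 ]), np.float64(0.01840475442243956))
collar 0.062 (array([0.48988524, 0.21396255]), np.float64(0.0182396999817893))
[ 10  10  22  17 274] [336.5 253. ]
[ 0 31  4  2  6] [316.16666667 266.66666667]
[36 31  4  2  6] [352.83333333 266.66666667]
cooker yaw 11.11435489512107
```

The stem axis comes out near (0.490, 0.214) with the flat facing about -3°. The knob axis is near (0.4245, -0.192) with the nose at about 8°. Next I go back to the knob for an equally close look.

>>> {"op": "move_arm", "data": {"increments": [0, 0, 0, -0.04, 0, 0, 0.087, 0, 0, 0, -0.06, -0.033, -0.012, 0.087, 0, 0, 0, -0.06, -0.07, -0.025, 0.087, 0, 0, 0, -0.06, -0.107, -0.039, 0.087, 0, 0, 0, -0.06, -0.144, -0.052, 0.087, 0, 0, 0, -0.06, -0.181, -0.065, 0.087, 0, 0, 0, -0.06, -0.218, -0.078, 0.087, 0, 0, 0, -0.06, -0.255, -0.092, 0.087, 1, 0, 0, -0.05, -0.292, -0.105, 0.087, 2, 0, 0, -0.03, -0.325, -0.117, 0.087, 3, 0, 0, -0.01, -0.355, -0.129, 0.087, 3, 0, 0, 0.018, -0.386, -0.139, 0.087]}}

```text
time_s: 3.63
tcp_pos: [0.4474, -0.1913, 0.1173]
ee_rot: [[0.01, -0.14, 0.99], [-0.002, 0.99, 0.14], [-1.0, -0.003, 0.01]]
wrist_force: [1.1, 0.3, 0.1]
gripper_width: 0.999
```

>>> {"op": "move_arm", "data": {"increments": [0, 0, 0, 0, 0, 0, 0.087, 0, 0, 0, 0, 0, 0, 0.087]}}

```text
time_s: 3.8
tcp_pos: [0.4456, -0.1907, 0.1146]
ee_rot: [[0.001, -0.137, 0.991], [-0.0, 0.991, 0.137], [-1.0, -0.001, 0.001]]
wrist_force: [0.6, 0.9, 0.4]
gripper_width: 1.002
```

Run:
```python
from h import *
im,s=cap('wrist','w4'); print(s['tcp_pos'],s['ee_rot'])
C=cam('wrist',s); p=proj(C,[[.4245,-.192,.046]])[0]; print(p)
x,y=p.astype(int); k=60
cv2.imwrite('pics/w4c.png',cv2.resize(np.clip(im[y-k:y+k,x-k:x+k,::-1]*2.,0,255).astype(np.uint8),(600,600),interpolation=cv2.INTER_CUBIC)); print(x-k,y-k)
ys,xs=np.nonzero(im[y-k:y+k,x-k:x+k].min(2)>140)
W=onplane(C,np.c_[xs+x-k,ys+y-k],.046)[:,:2]; m=W.mean(0); u=np.linalg.svd(W-m)[2][0]; u*=np.sign(u[0])
print(len(W),'line ctr',m,'ang',np.degrees(np.arctan2(u[1],u[0])),'len',np.ptp((W-m)@u),'axis',m-u*.012)
```

```text
[ 0.4455619  -0.1907377   0.11457945] [[ 1.25914346e-03 -1.37398890e-01  9.90514997e-01]
 [-4.33165706e-04  9.90515614e-01  1.37399527e-01]
 [-9.99999113e-01 -6.02062843e-04  1.18768477e-03]]
[329.36149077 231.74121474]
269 171
201 line ctr [ 0.43680118 -0.19070987] ang 7.2655364557997215 len 0.019165824250015267 axis [ 0.42489753 -0.19222749]
```

View pics/w4c.png

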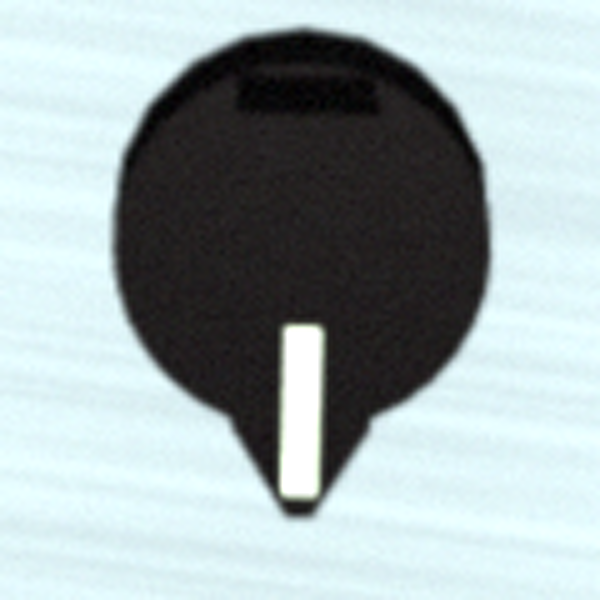

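Closer view: the knob's pointer is centred near (300/10+269, 410/10+171) = (299,212), the tool is already parallel to the bar, and the axis is at (0.4248, -0.1922). Descending now.

>>> {"op": "move_arm", "data": {"increments": [0, 0, 0, 0.02, 0.0014, -0.0208, 0.087, 0, 0, 0, 0.05, 0.0014, -0.0208, 0.087, 0, 0, 0, 0.075, 0.0014, -0.0208, 0.087, 0, 0, 0, 0.083, 0.0014, -0.0208, 0.087, 0, 0, 0, 0.083, 0.0014, -0.0208, 0.087, 0, 0, 0, 0.083, 0.0014, -0.0208, 0.087]}}

```text
time_s: 4.35
tcp_pos: [0.4274, -0.1901, 0.032]
ee_rot: [[0.003, -0.143, 0.99], [-0.001, 0.99, 0.143], [-1.0, -0.001, 0.003]]
wrist_force: [0.2, -0.2, 0.4]
gripper_width: 1.0
```

>>> {"op": "move_arm", "data": {"increments": [0, 0, 0, 0.001, -0.0017, -0.0029, 0.087, 0, 0, 0, 0.001, -0.0017, -0.0029, 0.087, 0, 0, 0, 0.001, -0.0017, -0.0029, 0.087]}}

```text
time_s: 4.6
tcp_pos: [0.4238, -0.1927, 0.0306]
ee_rot: [[0.002, -0.141, 0.99], [-0.0, 0.99, 0.141], [-1.0, -0.001, 0.002]]
wrist_force: [-0.2, 0.3, 0.0]
gripper_width: 1.0
```

>>> {"op": "move_arm", "data": {"increments": [0, 0, 0, 0, 0, 0.001, 0.05, 0, 0, 0, 0, 0, 0.001, 0.03, 0, 0, 0, 0, 0, 0.001, 0.01, 0, 0, 0, 0, 0, 0.001, 0.01, 0, 0, 0, 0, 0, 0.001, 0.01, 0, 0, 0, 0, 0, 0.001, 0.01, 0, 0, 0, 0, 0, 0.001, 0.01]}}

```text
time_s: 5.18
tcp_pos: [0.424, -0.1925, 0.0293]
ee_rot: [[-0.0, -0.141, 0.99], [0.0, 0.99, 0.141], [-1.0, 0.0, -0.0]]
wrist_force: [0.4, 0.5, -0.1]
gripper_width: 0.553
```

>>> {"op": "move_arm", "data": {"increments": [0, 0, 0, 0, 0, 0, 0.01, 0, 0, 0, 0, 0, 0, 0.01, 0, 0, 0, 0, 0, 0, 0.01, 0, 0, 0, 0, 0, 0, 0.01, 0, 0, 0, 0, 0, 0, 0.01, 0, 0, 0, 0, 0, 0, 0.01, 0, 0, 0, 0, 0, 0, 0.01]}}

```text
time_s: 5.77
tcp_pos: [0.424, -0.1925, 0.0294]
ee_rot: [[-0.0, -0.141, 0.99], [0.0, 0.99, 0.141], [-1.0, 0.0, -0.0]]
wrist_force: [0.1, 0.5, -0.6]
gripper_width: 0.181
```

>>> {"op": "move_arm", "data": {"increments": [0, 0, 0, -0.02, 0, 0, 0.01, 0, 0, 0, -0.055, 0, 0, 0.01, 0, 0, 0, -0.09, 0, 0, 0.01, 0, 0, 0, -0.125, 0, 0, 0.01, 0, 0, 0, -0.15, 0.015, 0.005, 0.01, 0, 0, 0, -0.16, 0.04, 0.012, 0.01, 2, 0, 0, -0.16, 0.075, 0.023, 0.01, 4, 0, 0, -0.16, 0.11, 0.034, 0.01, 6, 0, 0, -0.16, 0.145, 0.045, 0.01, 8, 0, 0, -0.16, 0.18, 0.056, 0.01, 10, 0, 0, -0.16, 0.215, 0.067, 0.01, 11, 0, 0, -0.16, 0.25, 0.077, 0.01]}}

```text
time_s: 6.77
tcp_pos: [0.4647, 0.0676, 0.1894]
ee_rot: [[-0.0, 0.052, 0.999], [0.0, 0.999, -0.052], [-1.0, 0.0, -0.0]]
wrist_force: [0.7, -0.8, -0.7]
gripper_width: 0.185
```

Run:
```python
from h import *
s=r.sense();R=np.array(s['ee_rot']);print(s['tcp_pos'],R,s['gripper_width'])
print(R.T@(np.array([.489,.214,.19])-s['tcp_pos']))
im,s=cap('side','s5')
```

```text
[0.46467698 0.06763136 0.18939436] [[-5.99495718e-05  5.18023508e-02  9.98657355e-01]
 [ 1.23174599e-04  9.98657350e-01 -5.18023431e-02]
 [-9.99999991e-01  1.19903691e-04 -6.62498142e-05]] 0.18493739431981188
[-0.00058906  0.14743218  0.01670808]
```

View pics/s5.png

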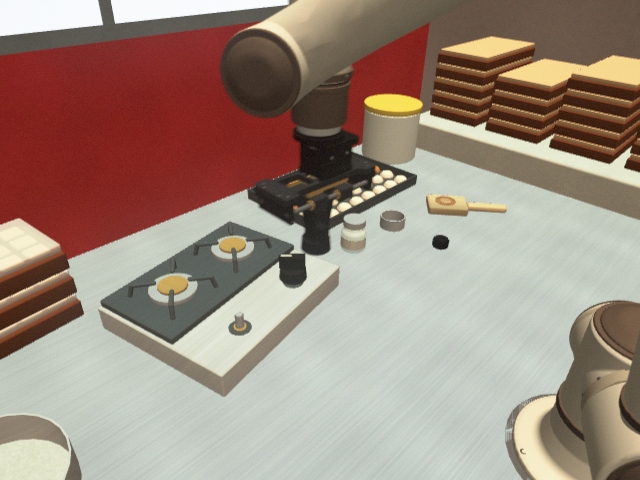

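The side view shows the knob held under the jaws near (316,240), upright, and the stem at (239,320). Next I move to above the stem.

>>> {"op": "move_arm", "data": {"increments": [0, 0, 0, 0, 0.036, 0.004, 0.01, 0, 0, 0, 0, 0.072, 0.008, 0.01, 0, 0, 0, 0, 0.108, 0.012, 0.01, 0, 0, 0, 0, 0.135, 0.015, 0.01, 0, 0, 0, 0.02, 0.147, 0.0167, 0.01, 0, 0, 0, 0.049, 0.147, 0.0167, 0.01, 0, 0, 0, 0.049, 0.147, 0.0167, 0.01, 0, 0, 0, 0.049, 0.147, 0.0167, 0.01, 0, 0, 0, 0.049, 0.147, 0.0167, 0.01]}}

```text
time_s: 7.57
tcp_pos: [0.4897, 0.2117, 0.1414]
ee_rot: [[0.001, 0.05, 0.999], [-0.0, 0.999, -0.05], [-1.0, 0.0, 0.001]]
wrist_force: [-0.5, 0.2, 0.3]
gripper_width: 0.185
```

Run:
```python
from h import *
s=r.sense();R=np.array(s['ee_rot']);print(s['tcp_pos'],R.round(4),s['gripper_width'],s['wrist_force'])
print(R.T@(np.array([.489,.214,.14])-s['tcp_pos']))
L=[]
for n in('scene','side','wrist'):
    im,_=cap(n,n+'6'); 
    if n=='wrist': x,y=320,300;
    else: x,y=proj(cam(n),[[.49,.214,.1]])[0].astype(int); print(n,x-40,y-40)
    k=40 if n!='wrist' else 130
    L.append(cv2.resize(np.clip(im[y-k:y+k,x-k:x+k,::-1]*1.6,0,255).astype(np.uint8),(400,400),interpolation=cv2.INTER_CUBIC))
cv2.imwrite('pics/c6.png',np.hstack(L[:2]));
```

```text
[0.48965882 0.21165563 0.14137748] [[ 0.0011  0.0504  0.9987]
 [-0.      0.9987 -0.0504]
 [-1.      0.      0.0011]] 0.18462936414262698 [-0.51048189  0.19361853  0.29070198]
[ 0.00137671  0.00230815 -0.00077761]
scene 392 161
side 198 269
```

View pics/c6.png

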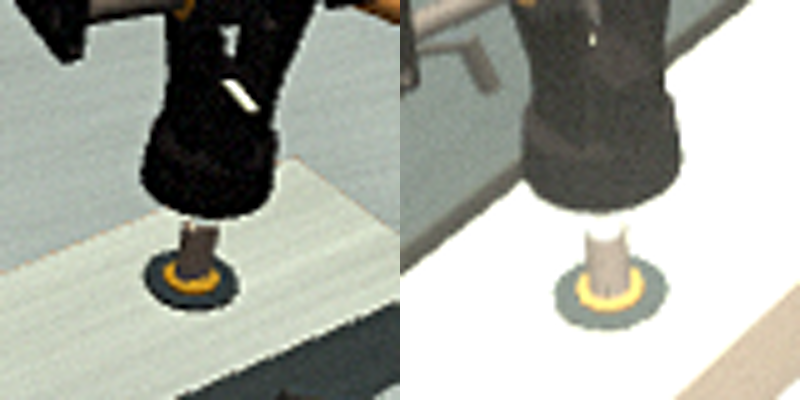

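View pics/wrist6.png

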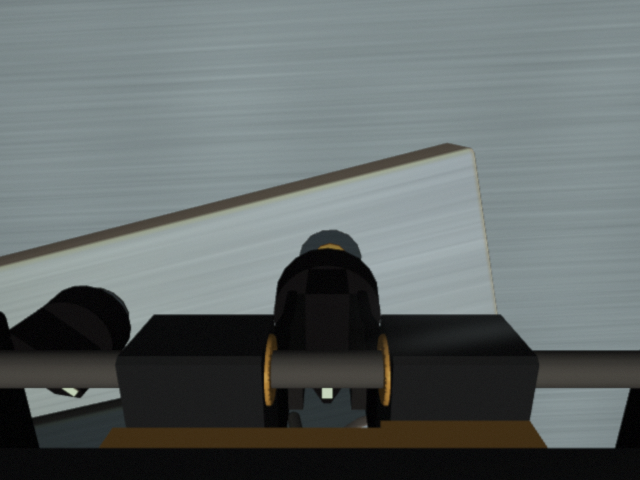

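Both views show the knob upright just above the stem tip, and the wrist view puts it about 2 mm short to the left. I'll correct that and descend to just above contact.

>>> {"op": "move_arm", "data": {"increments": [0, 0, 0, 0.01, 0.0023, -0.0006, 0.01, 0, 0, 0, 0.017, 0.0023, -0.0006, 0.01, 0, 0, 0, 0.017, 0.0023, -0.0006, 0.01, 0, 0, 0, 0.017, 0.0023, -0.0006, 0.01]}}

```text
time_s: 8.05
tcp_pos: [0.4882, 0.2137, 0.1227]
ee_rot: [[-0.001, 0.051, 0.999], [-0.001, 0.999, -0.051], [-1.0, -0.001, -0.001]]
wrist_force: [0.0, 1.3, -0.1]
gripper_width: 0.183
```

Run:
```python
from h import *
s=r.sense();R=np.array(s['ee_rot']);print(s['tcp_pos'],s['wrist_force'],R[:,0])
print(R.T@(np.array([.489,.214,.12])-s['tcp_pos']))
```

```text
[0.48822293 0.21373433 0.12267169] [ 0.03097831  1.33996528 -0.11532886] [-0.0013365  -0.00115104 -0.99999844]
[0.00267034 0.00030788 0.00076605]
```

>>> {"op": "move_arm", "data": {"increments": [0, 0, 0, 0.003, 0.0003, 0.0008, 0.01, 0, 0, 0, 0.006, 0.0003, 0.0008, 0.01, 0, 0, 0, 0.009, 0.0003, 0.0008, 0.01, 0, 0, 0, 0.009, 0.0003, 0.0008, 0.01]}}

```text
time_s: 8.38
tcp_pos: [0.4891, 0.2142, 0.1136]
ee_rot: [[-0.001, 0.051, 0.999], [-0.001, 0.999, -0.051], [-1.0, -0.001, -0.001]]
wrist_force: [0.0, -0.1, -1.2]
gripper_width: 0.181
```

>>> {"op": "move_arm", "data": {"increments": [0, 0, 0, 0.003, 0, 0, 0.01, 0, 0, 0, 0.006, 0, 0, 0.01, 0, 0, 0, 0.009, 0, 0, 0.01, 0, 0, 0, 0.009, 0, 0, 0.01]}}

```text
time_s: 8.72
tcp_pos: [0.489, 0.2141, 0.1046]
ee_rot: [[-0.001, 0.051, 0.999], [-0.001, 0.999, -0.051], [-1.0, -0.001, -0.001]]
wrist_force: [0.0, -0.6, 0.1]
gripper_width: 0.18
```

Insertion has reached about 15 mm with no force. Going on to home, with a pause to satisfy the home step.

>>> {"op": "move_arm", "data": {"increments": [0, 0, 0, 0.002, 0, 0, 0.01, 0, 0, 0, 0.0035, 0, 0, 0.01, 0, 0, 0, 0.0035, 0, 0, 0.01, 0, 0, 0, 0.0035, 0, 0, 0.01, 0, 0, 0, 0.0035, 0, 0, 0.01, 0, 0, 0, 0.0035, 0, 0, 0.01]}}

```text
time_s: 9.22
tcp_pos: [0.4895, 0.2145, 0.102]
ee_rot: [[0.0, 0.05, 0.999], [0.0, 0.999, -0.05], [-1.0, 0.0, 0.0]]
wrist_force: [0.4, 0.5, -0.4]
gripper_width: 0.179
```

>>> {"op": "move_arm", "data": {"increments": [0, 0, 0, 0.001, 0, 0, 0.01, 0, 0, 0, 0.002, 0, 0, 0.01, 0, 0, 0, 0.003, 0, 0, 0.01, 0, 0, 0, 0.004, 0, 0, 0.01, 0, 0, 0, 0.004, 0, 0, 0.01, 0, 0, 0, 0.004, 0, 0, 0.01]}}

```text
time_s: 9.72
tcp_pos: [0.4897, 0.2146, 0.0981]
ee_rot: [[0.001, 0.05, 0.999], [0.0, 0.999, -0.05], [-1.0, 0.0, 0.0]]
wrist_force: [0.9, 1.2, 1.5]
gripper_width: 0.181
```

>>> {"op": "move_arm", "data": {"increments": [0, 0, 0, 0.001, 0, 0, 0.01, 0, 0, 0, 0.002, 0, 0, 0.01, 0, 0, 0, 0.003, 0, 0, 0.01, 0, 0, 0, 0.003, 0, 0, 0.01, 0, 0, 0, 0.003, 0, 0, 0.01, 0, 0, 0, 0.003, 0, 0, 0.01]}}

```text
time_s: 10.22
tcp_pos: [0.4897, 0.2146, 0.0951]
ee_rot: [[0.0, 0.05, 0.999], [0.0, 0.999, -0.05], [-1.0, 0.0, 0.0]]
wrist_force: [-0.2, 0.6, 4.5]
gripper_width: 0.181
```

Run:
```python
from h import *
L=[]
for n in('scene','side'):
    im,s=cap(n,n+'7'); x,y=proj(cam(n),[[.49,.214,.09]])[0].astype(int); k=40;print(n,s['tcp_pos'],s['wrist_force'])
    L.append(cv2.resize(np.clip(im[y-k:y+k,x-k:x+k,::-1]*1.3,0,255).astype(np.uint8),(400,400),interpolation=cv2.INTER_CUBIC))
cv2.imwrite('pics/c7.png',np.hstack(L[:2]));
```

```text
scene [0.48966132 0.21457752 0.09507049] [-0.15502318  0.59570606  4.51449013]
side [0.48965813 0.21458192 0.09506746] [-0.82595533  0.2779136   3.61032553]
```

View pics/c7.png

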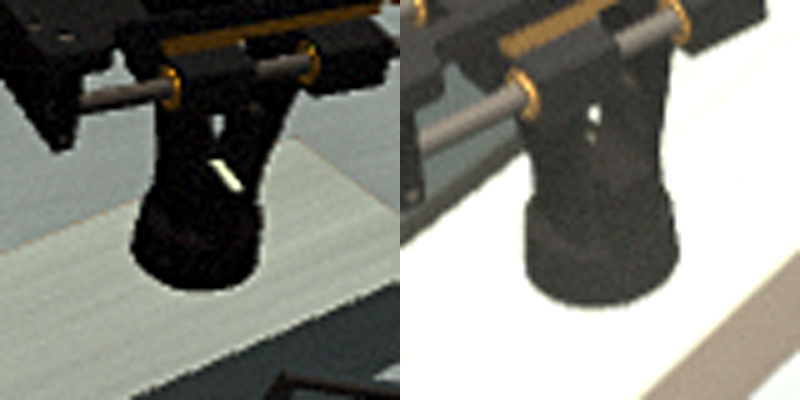

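The knob sits low on the stem, and the reaction force is about 4 N. I'll press a little further to find the stop, which will confirm full travel.

>>> {"op": "move_arm", "data": {"increments": [0, 0, 0, 0.0005, 0, 0, 0.01, 0, 0, 0, 0.001, 0, 0, 0.01, 0, 0, 0, 0.0015, 0, 0, 0.01, 0, 0, 0, 0.0015, 0, 0, 0.01, 0, 0, 0, 0.0015, 0, 0, 0.01]}}

```text
time_s: 10.73
tcp_pos: [0.4897, 0.2146, 0.0942]
ee_rot: [[0.001, 0.05, 0.999], [0.0, 0.999, -0.05], [-1.0, 0.0, 0.001]]
wrist_force: [-2.3, -0.4, 8.6]
gripper_width: 0.179
```

Run:
```python
from h import *
for i in range(3):
    _,s=cap('side','f%d'%i); print(s['tcp_pos'],s['wrist_force'],s['gripper_width'])
```

```text
[0.48970085 0.21457033 0.09419848] [-2.26223502 -0.42308874  8.63119015] 0.1790104280013218
[0.48971347 0.21456851 0.094236  ] [-1.86673811  0.03644819  8.84177889] 0.1845684479374054
[0.48972062 0.2145562  0.09421502] [-2.34754334 -0.18476087  8.67197968] 0.18599194914982586
```

The stop was met at TCP z = 0.0942 m, against a predicted 0.0944 m for knob home and stem fully pressed. The force is steady at about 8.7 N. Handing in.

Run:
```python
from h import *
print(r.finish_job()); s=r.sense(); print(s['time_s'],s['tcp_pos'],s['wrist_force'],s['gripper_width'])
```

```text
the job is handed in; nothing more can be done
None
the job is handed in; nothing more can be done
```

I gripped the loose knob by its bar, turned its nose to the stem's flat (facing about -3° in world yaw) and slid it onto the bare stem. I pressed it down to the stop and handed in with the fingers still holding it there.

- **Fit:** the knob went on with no noticeable force. I paused at home height before pressing.
- **Press:** the stop came at TCP z = 0.0942 m, against a predicted 0.0944 m for knob home and stem fully pressed. The wrist force held steady at about 8.7 N, above the 6 N spring limit. The gripper opening stayed at about 16 mm, so the bar was still held.
- **Position:** the tool was about 0.7 mm from my measured stem axis and upright to within about 0.1°.
- **Other objects:** the dial, jar and cutter were never touched. Once the knob was lifted they stood where they had been. I did not measure their positions again at the end.
- **Disagreement:** the spring force read a little low midway, 1.5 N where about 4 N was expected, which is roughly the sensor's noise plus offset. The later stop settled it.

The joint value and the judge's verdict cannot be read here, so stem travel is inferred from height and force.

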